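# Start-of-shift stop check on the pouch sealer

## Task

Do the start-of-shift stop check on the pouch sealer: press the three-lobed mushroom stop button in until it latches, then push one of its lobes round clockwise (seen from above) until the latch lets go and the button springs back out, and last press the raised reset button fully in and let it go, so that the machine is ready to run. Only touch and push: do not lift, carry or shift the sealer or the things lying on and around it, do not press the start button that sits sunk in its guard collar, and force nothing.

Things in the scene. Friction and masses are not known exactly. Their poses are not given: they have to be found in the camera images.
- sealer: White pouch sealer, 190 (x) x 300 (y) x 78 mm, 7 kg, standing on rubber feet. Origin on the worktop below it, x to its back, y to its left, z up. Feed table in front (x -105 to -45 mm, top 33 mm high); flat deck behind (x -45 to +85 mm) with a grey control plate, top 79.5 mm high, carrying at (x, y) mm: stop (12, -80), reset (4, 38), start (4, 102); a pen lies along its back edge.
- stop_top (a point): Top centre of the black mushroom stop head; its axes turn with the head. 40 mm above the plate when out, 33 when latched. Domed core, radius 20 mm; three lobes 14 mm wide reach out to radius 37 mm, at this point's -x (front) and +-120 degrees from it, 5 to 18 mm below this point; the gaps between are free down to a 4 mm high ring (radius 29) and a 13 mm collar (radius 20) on the plate.
- stop_plunger (a joint): Travel of the stop button in m: 0 out, 0.007 in (hard stop). It resists with about 4 N at first, then less; past 4 mm it snaps in by itself and stays in when let go (latched). Turning the head is the way to release it: then it springs up 7 mm.
- stop_head (a joint): Turn of the mushroom head in rad, clockwise seen from above is positive, 0 to 1.0 (end stop). Sprung back to 0 when let go. When latched, it lets go at about 0.35 to 0.8 rad, later the more the finger rubs on the head; turning takes 0.07 to 0.10 N m (about 3 N on a lobe, 32 mm from the axis). A fingertip reaching below the lobe's underside pushes best.
- reset_top (a point): Top centre of the reset button: plain grey flat-topped push button, diameter 29 mm, standing 13 mm proud of the plate in a low aluminium ring.
- reset_button (a joint): Travel of the reset button in m: 0 out, 0.004 fully in; springs back; 1.2 N at first, 4 N fully in.
- start_top (a point): Top centre of the start button (not to be pressed): grey, diameter 23 mm, sunk 4 mm inside an upright aluminium guard collar of outer diameter 33 mm that stands 15 mm above the plate.
- start_button (a joint): Travel of the start button in m: 0 out, 0.004 fully in. Must stay out.
- gauze: Paper gauze pack 55 x 75 x 12 mm, loose on the feed table. Leave it. Origin: centre of its underside.
- pen: Slim white and blue pen, 145 mm long, 9 mm high, lying loose on the deck along its back edge, behind the stop. Leave it. Origin: centre of its underside.
- forceps: Steel forceps 161 mm long, 9 mm high, loose on the worktop at the sealer's left. Leave them. Origin: centre of the underside.
- torch: Pen torch 134 mm long, 17 mm high, loose on the worktop at the sealer's right. Leave it. Origin: centre of the underside.

How it is judged (in metres and radians):
On the way, in this order (a step that is already met when the one before it is completed fails the run):
1. the mushroom stop is pressed in and latched (value of joint stop_plunger above 0.006 m), for 0.2 s.
2. the head is turned clockwise while it is still in (value of joint stop_head above 0.2 rad and value of joint stop_plunger above 0.0035 m), for 0.02 s.
3. the latch has let go and the stop has sprung out (value of joint stop_plunger below 0.0015 m), for 0.2 s.
4. the reset button is pressed in (value of joint reset_button above 0.0032 m), for 0.05 s.
At the end, for the whole second after the job is handed in: The stop button is out (within 1.5 mm) and turned back to rest (within 0.1 rad), reset and start are out (within 1 mm), the sealer stands within 10 mm and the gauze, pen, forceps and torch lie within 15 mm of where they were (value of joint stop_plunger below 0.0015 m and value of joint stop_head below 0.1 rad and value of joint each of reset_button, start_button below 0.001 m and not (distance of sealer from where it was at the start of the episode above 0.01 m) and not (distance of gauze from where it was at the start of the episode above 0.015 m) and not (distance of pen from where it was at the start of the episode above 0.015 m) and not (distance of forceps from where it was at the start of the episode above 0.015 m) and not (distance of torch from where it was at the start of the episode above 0.015 m)); the robot touches nothing.
It fails at once if the start button is pressed (value of joint start_button above 0.0015 m).
It fails at once if the sealer is lifted or shifted by more than 10 mm (distance of sealer from where it was at the start of the episode above 0.01 m).
It fails at once if a thing on or beside the sealer is lifted, carried or shifted by more than 15 mm (distance of any of gauze, pen, forceps, torch from where it was at the start of the episode above 0.015 m).
It fails at once if the sealer or a button is forced (over 60 N) (contact force between any of the fingers, the arm and sealer above 60 N).
It also fails if it takes over 45 s, if anything falls off the work surface, if the arm or the gripper's body presses on something with over 40 N, if the wrist force passes 120 N, or if a joint passes its speed limit or range.

## Robot

A 6-joint arm with a two-finger parallel gripper is mounted at the origin on a cart in front of the work surface, level with it; the furniture and walls round the work are solid. World frame = base frame: x ahead of the robot, y to its left, z up, the work surface at z = 0. Lengths are in m, angles in degrees, forces in N, time in s.
With the tool pointing down it reaches from about 0.25 to 0.725 m from the base axis. Payload 9.7 kg.
Tool frame: the origin (TCP) lies where the fingers leave the gripper's body, on its centre line; the fingertips stand 73 mm ahead of it and the grasp point (between the pads) lies 54 mm ahead of it; z points along the fingers, y is the line along which they close (so a half turn about z gives the same grasp; the last joint's range is limited). The gripper opens to 85 mm and grips with 20 to 120 N. Pads are 22 mm wide; open, the fingers measure 114 mm over their backs; the gripper's body (76 mm by 85 mm) begins 54 mm behind the grasp point. The pads swing forward as they close: fully open they stand 13 mm farther back than shut.
Start: joints at [67.38, 4.979, 10.078, 95.1, 0, 90], TCP at [0.212, 0.508, 0.304] pointing down, gripper open.
Joint ranges: [-179.16, 179.16], [-48.56, 103.87], [-65.8, 70.77], [-126.05, 130.52], [-82.76, 87.17], [-180, 180]. Speed limits (degrees/s): [127.2, 127.2, 147.25, 180, 180, 180].

## Interface

Orientations are given as [roll, pitch, yaw] about the fixed x, y, z axes, in that order (R = Rz(yaw) Ry(pitch) Rx(roll)).
In Python, from workcell import sensors, imaging, bot gives the robot as it stands.
- The arm moves only by the tool apply_moves, never from a script. Its argument "rows" is a list of rows, each a list of 3 entries, a list of its own where there are three numbers: the shift along the tool's x, y, z in units of 10 cm (1.0 is 10 cm), then the turn, a rotation vector about the tool's x, y, z in units of 30 degrees (1.0 is 30 degrees), then the opening, from 0 (shut) to 1 (fully open). A call has 1 to 20 rows; each row is the pose to reach, as a shift and turn from the pose commanded when the call began, along the tool's axes at that moment; what a row does not reach only later rows make up. A row lasts 1/10 s, in which the tool goes at most 50 mm and 8.59 degrees, less where a joint would pass 70% of its speed; a pose out of reach is approached as far as the arm can. A call with a number of a shift or a turn outside -1 to 1 is refused whole. A call with a gripper value outside its range is refused whole. The fingers move at their own pace and stop on an object; "force" is the grip in N (left out, the last holds). Time passes only in rows, so rows that repeat a pose let the fingers close. It gives the time, the measured TCP pose, the force, the opening and the grip force at its end, in the units of the state.
- sensors.get_obs(): the state, without advancing time (a new reading comes with each control period).
- imaging.camera(name): name is "scene" or "top" or "wrist"; returns (picture, depth): 420x560x3 uint8, red, green, blue; 420x560 float32, m along the optical axis (not along the pixel's ray), 0 where there is no reading.
- imaging.get_calibration(name): a dict with "intrinsics" (3x3 intrinsics, pixels), "world_from_camera" (4x4, takes a point from camera to world coordinates). Camera axes: x right, y down, z forward; pixel columns grow to the right and rows downward; lengths in m; the calibration is good to about 2 mm. A picture is of the moment at which its call begins: read the wrist's pose just before it. get_calibration takes no time and is no camera call; for the wrist camera it gives the pose at the moment of the call.
- bot.job_done(): hands the job in; it is judged then, once.
The state is a dict: "time": time; "q": joint angles; "qd": joint speeds; "joint_efforts": joint torques, N m; "ee_pos": TCP position; "tcp_rot": TCP orientation; "wrist_force": force on the tool from outside, world axes, zero at the start; "torque": the same for the moment, N m; "opening": finger opening in m; "grasp_force": force on a finger pad.
Only numpy, scipy, OpenCV 4.12 (cv2) and the standard library are available. Lean on these libraries where they do the work, as an engineer would, in place of code of your own. Each camera call takes 0.05 s, during which the arm holds its last target. There are 200 camera calls.

## Working session

There is one attempt and no reset: what is moved stays moved. The work goes in short steps, Python scripts to look and compute and a tool call to move; the robot and the scene stay as the last step left them, time stands still between calls to the robot, and variables do not carry over. Pictures are saved under pics/ and viewed, at most 10 in all, crops included, and the job is handed in when it is done.

Besides the shell and the picture viewer there is one more tool, called as name(argument=value, ...), one argument or row to a line, values as JSON. apply_moves: Moves the arm, as the interface text tells. Its arguments: {"type":"object","properties":{"rows":{"type":"array"},"force":{"type":"number"}},"required":["rows"]}

```bash
mkdir -p pics
python3 - <<'E'
from workcell import sensors, imaging, bot
import numpy as np, cv2
o=sensors.get_obs(); print({k:np.round(v,3).tolist() for k,v in o.items()})
for n in ["top","scene"]:
    p,d=imaging.camera(n); c=imaging.get_calibration(n)
    np.savez(n+".npz",p=p,d=d,K=c["intrinsics"],T=c["world_from_camera"])
    cv2.imwrite(f"pics/{n}0.png",p[:,:,::-1]); print(n,np.round(c["intrinsics"],1).tolist(),np.round(c["world_from_camera"],3).tolist())
E
```

```text
{'time': 0.0, 'q': [67.38, 5.011, 10.032, 95.1, -0.002, 89.999], 'qd': [0.058, 0.051, -0.042, 0.125, -0.026, 0.029], 'joint_efforts': [0.001, -52.039, 46.48, 0.016, 0.0, 0.0], 'ee_pos': [0.211, 0.508, 0.303], 'tcp_rot': [-179.921, 0.002, 157.381], 'wrist_force': [0.153, 0.37, 0.222], 'torque': [-0.043, -0.082, -0.0], 'grasp_force': 0.0, 'opening': 0.085}
top [[409.3, 0.0, 275.6], [0.0, 409.3, 215.8], [0.0, 0.0, 1.0]] [[0.017, -0.993, 0.115, 0.435], [-1.0, -0.018, -0.011, -0.036], [0.013, -0.115, -0.993, 0.923], [0.0, 0.0, 0.0, 1.0]]
scene [[402.5, 0.0, 284.9], [0.0, 402.5, 212.4], [0.0, 0.0, 1.0]] [[-0.739, -0.352, 0.574, 0.049], [-0.673, 0.412, -0.614, 0.474], [-0.02, -0.84, -0.542, 0.585], [0.0, 0.0, 0.0, 1.0]]
```

View pics/top0.png

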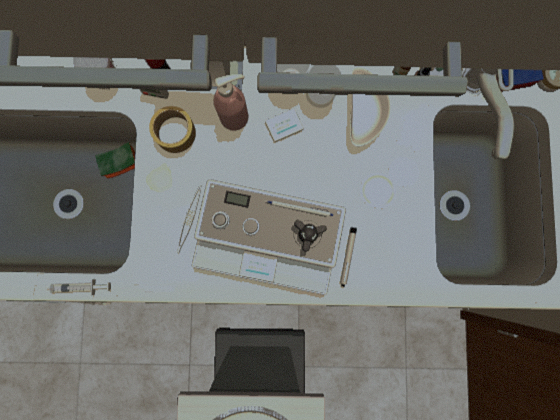

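View pics/scene0.png

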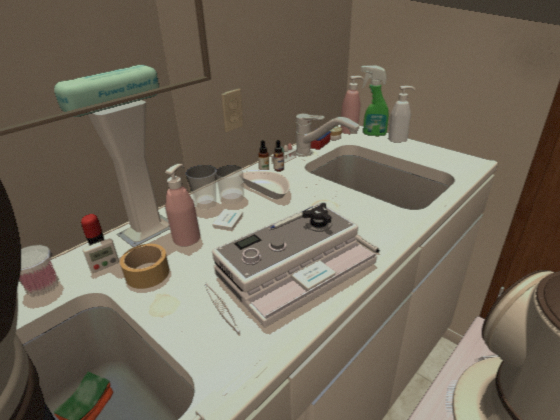

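The top view shows the stop at (309,235), the reset at (251,227) and the start at (220,219). The pen runs from (267,203) to (332,215), the forceps are at (190,220) and the torch at (349,257). The scene view agrees. Next I'll measure these.

```bash
cat > h.py <<'E'
import numpy as np, cv2
def load(n):
    z=np.load(n+".npz"); return z["p"],z["d"],z["K"],z["T"]
def ray(uv,z,K,T):
    uv=np.atleast_2d(uv).astype(float); r=np.c_[uv,np.ones(len(uv))]@np.linalg.inv(K).T@T[:3,:3].T
    return T[:3,3]+r*((z-T[2,3])/r[:,2])[:,None]
def cloud(d,K,T):
    v,u=np.indices(d.shape); P=np.stack([(u-K[0,2])/K[0,0]*d,(v-K[1,2])/K[1,1]*d,d],-1)
    return P@T[:3,:3].T+T[:3,3]
def proj(P,K,T):
    c=(np.atleast_2d(P)-T[:3,3])@T[:3,:3]; q=c@K.T; return q[:,:2]/q[:,2:]
E
python3 - <<'E'
from h import *
p,d,K,T=load("top"); P=cloud(d,K,T); g=cv2.cvtColor(p,cv2.COLOR_RGB2GRAY)
# plate height
print("plate z",np.median(P[225:232,270:280,2]),"top z stop",P[225:245,295:325,2].max(), P[236,309])
m=((g<70)).astype(np.uint8); m[:, :285]=0; m[:,335:]=0; m[:215]=0; m[255:]=0
ys,xs=np.nonzero(m); print("black",len(xs),xs.mean(),ys.mean())
h=P[...,2]; mm=(h>0.10)&(np.hypot(P[...,0]-.39,P[...,1]+.11)<.08)
print("head pts",mm.sum(), P[mm].mean(0), P[mm].min(0),P[mm].max(0))
# deck top: white body rect at z 0.078
md=((h>.07)&(h<.083)).astype(np.uint8); md=cv2.morphologyEx(md,cv2.MORPH_OPEN,np.ones((3,3)))
cs,_=cv2.findContours(md,0,2); c=max(cs,key=cv2.contourArea).reshape(-1,2)
W=ray(c,.0785,K,T)[:,:2]; print("deck rect",cv2.minAreaRect((W*1000).astype(np.float32)))
big=cv2.resize(p[170:300,180:370],None,fx=4,fy=4,interpolation=cv2.INTER_CUBIC)
cr=cv2.HoughCircles(cv2.cvtColor(big,cv2.COLOR_RGB2GRAY),cv2.HOUGH_GRADIENT,1.5,60,param1=120,param2=30,minRadius=20,maxRadius=50)
for x,y,r in cr[0][:8]:
    uv=[(x+.5)/4-.5+180,(y+.5)/4-.5+170]; print(np.round(uv,1),r/4,np.round(ray(uv,.0925,K,T)[0],4)); cv2.circle(big,(int(x),int(y)),int(r),(255,0,0),1)
cv2.imwrite("pics/top_crop.png",big[:,:,::-1])
E
```

```text
plate z 0.07889605978959568 top z stop 0.9234419010973796 [ 0.48918247 -0.11158802  0.12205079]
black 440 307.3659090909091 234.18863636363636
head pts 30 [ 0.46585192 -0.10593378  0.11315392] [ 0.46194116 -0.11253908  0.10577541] [ 0.46986508 -0.0992012   0.11724266]
deck rect ((518.7628784179688, -34.46903991699219), (297.0038146972656, 128.6505889892578), 79.26425170898438)
[250.3 225.7] 8.45 [0.5101 0.0054 0.0925]
[219.2 219.3] 6.3125 [0.522  0.0691 0.0925]
[307.7 232.8] 10.175 [ 0.4976 -0.1116  0.0925]
```

View pics/top_crop.png

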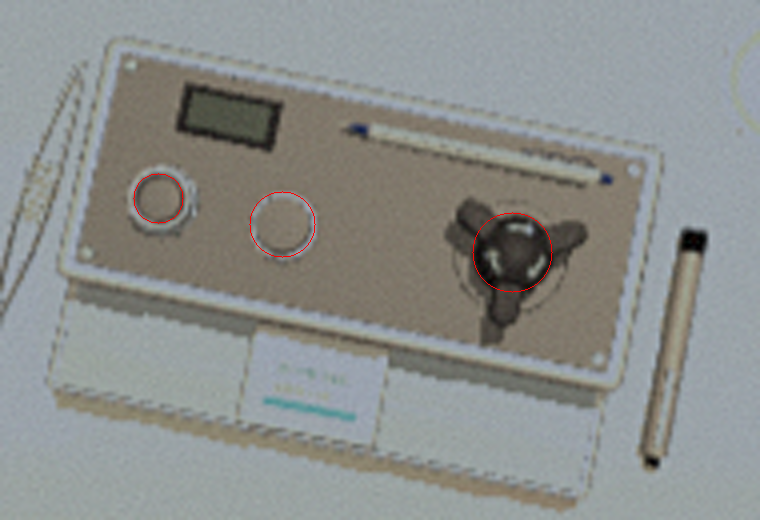

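```bash
cat >> h.py <<'E'
from scipy.spatial.transform import Rotation as R
def rpy(a): return R.from_euler('xyz',a,degrees=True)
def plan(p,a,tp,ta):
    """list the calls (shift in 10cm, turn in 30 deg) from pose p,a to tp,ta"""
    p=np.array(p,float); r=rpy(a); tr=rpy(ta); tp=np.array(tp)
    for i in range(20):
        s=r.inv().apply(tp-p)/.1; w=(r.inv()*tr).as_rotvec(degrees=True)/30
        k=min(1,.99/max(1e-9,np.abs(np.r_[s]).max())); kw=min(k,.99/max(1e-9,np.abs(w).max()))
        s=np.round(s*k,3); w=np.round(w*kw,3); print(s.tolist(),w.tolist())
        p=p+r.apply(s*.1); r=r*R.from_rotvec(w*30,degrees=True)
        if k==1 and kw==min(1,kw) and kw>=1: break
    print("end",p,r.as_euler('xyz',degrees=True))
E
python3 - <<'E'
from h import *
plan([.212,.508,.304],[180,0,157.38],[.496,-.111,.26],[180,0,79.3])
E
```

```text
[-0.99, -0.915, 0.087] [-0.0, -0.0, 0.515]
[-0.99, -0.511, 0.072] [-0.0, -0.0, 0.426]
[-0.99, -0.256, 0.066] [-0.0, -0.0, 0.391]
[-0.99, -0.048, 0.064] [-0.0, -0.0, 0.379]
[-0.99, 0.15, 0.065] [-0.0, -0.0, 0.382]
[-0.99, 0.362, 0.068] [-0.0, -0.0, 0.403]
[-0.237, 0.148, 0.018] [-0.0, -0.0, 0.107]
end [ 0.49597477 -0.11104674  0.26      ] [180.     0.    79.29]
```

apply_moves(
  rows=[
    [[-0.33,-0.305,0.03],[0,0,0.17],0],
    [[-0.66,-0.61,0.06],[0,0,0.34],0],
    [[-0.99,-0.915,0.087],[0,0,0.515],0],
    [[-0.99,-0.915,0.087],[0,0,0.515],0],
  ],
  force=40,
)

```text
time: 0.5
ee_pos: [0.269, 0.3816, 0.2952]
tcp_rot: [-180.0, 0.1, 141.6]
wrist_force: [0.5, 1.8, 0.8]
opening: 0.0284
grasp_force: 0.0
```

apply_moves(
  rows=[
    [[-0.33,-0.17,0.024],[0,0,0.14],0],
    [[-0.66,-0.34,0.048],[0,0,0.28],0],
    [[-0.99,-0.511,0.072],[0,0,0.426],0],
    [[-0.99,-0.511,0.072],[0,0,0.426],0],
  ],
)

```text
time: 0.9
ee_pos: [0.3151, 0.2815, 0.2878]
tcp_rot: [-180.0, 0.0, 128.9]
wrist_force: [0.6, -0.4, 0.2]
opening: 0.0
grasp_force: 0.0
```

apply_moves(
  rows=[
    [[-0.33,-0.085,0.022],[0,0,0.13],0],
    [[-0.66,-0.17,0.044],[0,0,0.26],0],
    [[-0.99,-0.256,0.066],[0,0,0.391],0],
    [[-0.99,-0.256,0.066],[0,0,0.391],0],
  ],
)

```text
time: 1.3
ee_pos: [0.3577, 0.1892, 0.2811]
tcp_rot: [-180.0, 0.0, 117.2]
wrist_force: [0.0, 0.4, 0.1]
opening: 0.0001
grasp_force: 0.0
```

apply_moves(
  rows=[
    [[-0.33,-0.016,0.021],[0,0,0.126],0],
    [[-0.66,-0.032,0.042],[0,0,0.252],0],
    [[-0.99,-0.048,0.064],[0,0,0.379],0],
    [[-0.99,-0.048,0.064],[0,0,0.379],0],
  ],
)

```text
time: 1.7
ee_pos: [0.3991, 0.0995, 0.2745]
tcp_rot: [-180.0, 0.0, 105.9]
wrist_force: [-0.5, -0.3, 0.2]
opening: 0.0
grasp_force: 0.0
```

apply_moves(
  rows=[
    [[-0.33,0.05,0.021],[0,0,0.127],0],
    [[-0.66,0.1,0.042],[0,0,0.254],0],
    [[-0.99,0.15,0.065],[0,0,0.382],0],
    [[-0.99,0.15,0.065],[0,0,0.382],0],
  ],
)

```text
time: 2.1
ee_pos: [0.441, 0.0088, 0.2678]
tcp_rot: [-180.0, 0.0, 94.5]
wrist_force: [-0.3, 1.4, 0.4]
opening: 0.0006
grasp_force: 0.0
```

apply_moves(
  rows=[
    [[-0.33,0.12,0.022],[0,0,0.134],0],
    [[-0.66,0.24,0.044],[0,0,0.268],0],
    [[-0.99,0.362,0.068],[0,0,0.403],0],
    [[-0.99,0.362,0.068],[0,0,0.403],0],
    [[-0.99,0.362,0.068],[0,0,0.403],0],
  ],
)

```text
time: 2.6
ee_pos: [0.4842, -0.0849, 0.2613]
tcp_rot: [-179.9, -0.0, 82.6]
wrist_force: [0.3, 1.0, -0.1]
opening: -0.0003
grasp_force: 0.0
```

apply_moves(
  rows=[
    [[-0.12,0.074,0.18],[0,0,0.05],0],
    [[-0.237,0.148,0.36],[0,0,0.11],0],
    [[-0.237,0.148,0.36],[0,0,0.11],0],
    [[-0.237,0.148,0.36],[0,0,0.11],0],
  ],
)

```text
time: 3.0
ee_pos: [0.4953, -0.1099, 0.2261]
tcp_rot: [-180.0, -0.0, 79.4]
wrist_force: [-0.1, 0.3, 0.0]
opening: 0.0002
grasp_force: 0.0
```

Run:
```python
from workcell import sensors, imaging
from h import *
o=sensors.get_obs(); print(np.round(o["q"],1),np.round(o["ee_pos"],4),np.round(o["tcp_rot"],2))
ims=[]
for n in ["wrist","scene"]:
    c=imaging.get_calibration(n); p,d=imaging.camera(n)
    np.savez(n+"1.npz",p=p,d=d,K=c["intrinsics"],T=c["world_from_camera"]); ims.append(p)
K,T=c["intrinsics"],c["world_from_camera"]
s=cv2.resize(ims[1][150:290,210:396],None,fx=3,fy=3,interpolation=cv2.INTER_CUBIC)
w=cv2.resize(ims[0],(560,420))
cv2.imwrite("pics/w1.png",w[:,:,::-1]); cv2.imwrite("pics/s1.png",s[:,:,::-1])
```

```text
[-12.5  -1.7  -5.4  86.4   0.   88.1] [ 0.4953 -0.1099  0.2261] [-1.7997e+02 -2.0000e-02  7.9350e+01]
```

View pics/w1.png

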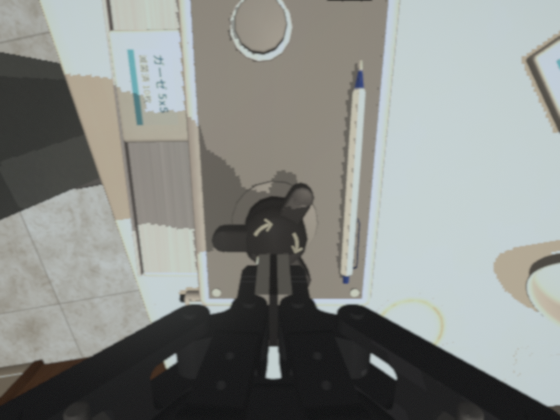

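View pics/s1.png

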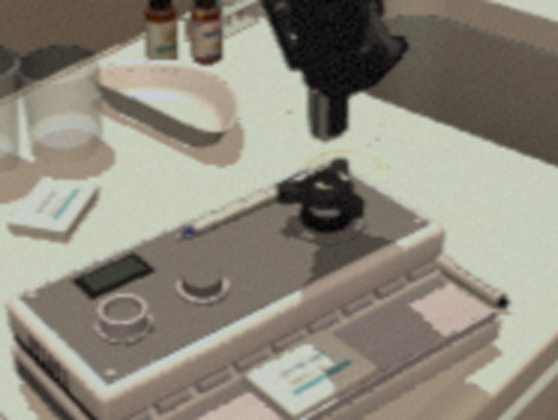

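The wrist view shows the stop core at about (274,230) with its front lobe at (230,237), the ring centred near (274,222), the reset at (261,26) and the pen clear at x≈352. The scene crop shows the closed fingers above the stop. I'll check the centres by casting rays from this view.

Run:
```python
from h import *
p,d,K,T=load("wrist1")
print("ring",ray([274,222],.0825,K,T)[0],"core",ray([276,228],.110,K,T)[0],"reset",ray([261,26],.0925,K,T)[0])
g=cv2.cvtColor(p,cv2.COLOR_RGB2GRAY)
for n,uv in dict(ringL=(232,222),ringR=(317,222)).items(): print(n,ray(uv,.0825,K,T)[0])
P=cloud(d,K,T); m=(P[...,2]>.1165)&(P[...,2]<.125)&(np.hypot(P[...,0]-.496,P[...,1]+.111)<.03)
print(m.sum(),P[m].mean(0) if m.any() else None)
m=(P[...,2]>.088)&(P[...,2]<.098)&(np.hypot(P[...,0]-.510,P[...,1]-.0055)<.03); print("reset",m.sum(),P[m].mean(0))
for n,X in dict(stop=[.496,-.1115,.1195],tip=[.4953,-.1099,.153]).items(): print(n,proj(X,K,T))
# finger tip extents
v=np.unique(np.where((P[...,2]>.14)&(P[...,2]<.17))[0]); m=(P[...,2]>.145)&(P[...,2]<.175)&(np.hypot(P[...,0]-.4953,P[...,1]+.11)<.06)
L=(P[m]-[.4953,-.1099,.226])@rpy([180,0,79.35]).as_matrix(); print("finger",m.sum(),L.min(0),L.max(0))
```

```text
ring [ 0.49470342 -0.11130446  0.0825    ] core [ 0.49693061 -0.10548989  0.11      ] reset [0.50911579 0.00392858 0.0925    ]
ringL [ 0.46705401 -0.1061114   0.0825    ]
ringR [ 0.52300513 -0.11662003  0.0825    ]
1668 [ 0.49591227 -0.10863085  0.11856581]
reset 2297 [0.50898891 0.00459911 0.09247113]
stop [[276.44749786 244.03416697]]
tip [[274.99598935 269.72913034]]
finger 1089 [ 0.00550235 -0.0142883   0.05100583] [0.01107283 0.01289938 0.0697246 ]
```

apply_moves(
  rows=[
    [[0.01,0,0.15],[0,0,0],0],
    [[0.01,0,0.28],[0,0,0],0],
    [[0.01,0,0.32],[0,0,0],0],
    [[0.01,0,0.34],[0,0,0],0],
    [[0.01,0,0.36],[0,0,0],0],
    [[0.01,0,0.38],[0,0,0],0],
    [[0.01,0,0.39],[0,0,0],0],
  ],
)

```text
time: 3.8
ee_pos: [0.4958, -0.1105, 0.1866]
tcp_rot: [180.0, 0.0, 79.2]
wrist_force: [0.8, -0.8, 0.2]
opening: 0.0002
grasp_force: 0.0
```

apply_moves(
  rows=[
    [[0,0,0.01],[0,0,0],0],
    [[0,0,0.015],[0,0,0],0],
    [[0,0,0.015],[0,0,0],0],
  ],
)

```text
time: 4.1
ee_pos: [0.4958, -0.1105, 0.1854]
tcp_rot: [180.0, 0.0, 79.2]
wrist_force: [-0.4, -1.1, 1.1]
opening: -0.0001
grasp_force: 0.5
```

apply_moves(
  rows=[
    [[0,0,0.005],[0,0,0],0],
    [[0,0,0.01],[0,0,0],0],
    [[0,0,0.015],[0,0,0],0],
    [[0,0,0.015],[0,0,0],0],
  ],
)

```text
time: 4.5
ee_pos: [0.4958, -0.1104, 0.185]
tcp_rot: [179.9, 0.0, 79.2]
wrist_force: [-3.9, 0.3, 10.7]
opening: 0.0001
grasp_force: 5.0
```

apply_moves(
  rows=[
    [[0,0,-0.1],[0,0,0],0],
    [[0,0,-0.4],[0,0,0],0],
    [[0,0,-0.4],[0,0,0],0],
  ],
)

```text
time: 4.8
ee_pos: [0.4967, -0.1106, 0.2275]
tcp_rot: [179.7, 0.0, 79.2]
wrist_force: [0.7, -0.3, 0.0]
opening: -0.0
grasp_force: 0.0
```

Run:
```python
from workcell import sensors, imaging
from h import *
o=sensors.get_obs(); print(np.round(o["ee_pos"],4),np.round(o["tcp_rot"],2))
for n in ["wrist","scene"]:
    c=imaging.get_calibration(n); p,d=imaging.camera(n); K,T=c["intrinsics"],c["world_from_camera"]
    np.savez(n+"2.npz",p=p,d=d,K=K,T=T)
    P=cloud(d,K,T); m=(P[...,2]>.105)&(P[...,2]<.125)&(np.hypot(P[...,0]-.496,P[...,1]+.111)<.03)&(d>0)
    print(n,"top z",np.percentile(P[m][:,2],[50,90,98]))
    L=(P[d>0]-o["ee_pos"])@rpy(o["tcp_rot"]).as_matrix()
    for z in range(-10,76,8):
        s=L[(abs(L[:,2]*1000-z)<4)&(np.hypot(L[:,0],L[:,1])<.09)]
        if len(s)>5: print(z,len(s),np.round(s.min(0)[:2],3),np.round(s.max(0)[:2],3))
```

```text
[ 0.4967 -0.1106  0.2275] [1.7972e+02 1.0000e-02 7.9200e+01]
wrist top z [0.10940293 0.11249865 0.11326627]
-10 11148 [ 0.002 -0.062] [0.018 0.061]
-2 10086 [-0.009 -0.058] [0.018 0.055]
6 5896 [-0.01 -0.05] [0.018 0.049]
14 6740 [-0.01  -0.044] [0.014 0.043]
22 3877 [-0.013 -0.037] [0.014 0.036]
30 1210 [-0.011 -0.03 ] [0.014 0.03 ]
38 920 [-0.012 -0.014] [0.011 0.013]
46 719 [ 0.006 -0.014] [0.011 0.013]
54 616 [ 0.006 -0.014] [0.011 0.013]
62 481 [ 0.006 -0.014] [0.011 0.013]
70 83 [ 0.006 -0.007] [0.011 0.008]
scene top z [0.11041042 0.11395108 0.11474325]
-10 148 [-0.009 -0.061] [0.02  0.062]
-2 128 [-0.013 -0.054] [0.02  0.055]
6 135 [-0.012 -0.048] [0.02  0.048]
14 90 [-0.012 -0.042] [0.015 0.043]
22 110 [-0.011 -0.035] [0.015 0.039]
30 43 [-0.012 -0.029] [0.015 0.03 ]
38 38 [-0.005 -0.014] [0.014 0.013]
46 48 [-0.006 -0.015] [0.013 0.013]
54 47 [-0.007 -0.014] [0.015 0.013]
62 42 [-0.004 -0.014] [0.014 0.015]
70 17 [-0.008 -0.007] [0.013 0.006]
```

Run:
```python
from h import *
c=np.array([.4958,-.111]); y0=79.3
er=np.array([-.9826,.1857]); et=np.array([-.1857,-.9826])
s=c+.0385*er+.024*et; print(s); plan([.4967,-.1106,.2275],[179.7,0,79.2],[*s,.2275],[180,0,79.3])
# sweep: start pose s; tool axes at yaw 79.3; clockwise rotation about c by a (finger offset t=24)
r0=rpy([180,0,y0])
for a in [0,5,10,15,20,25,30,35,40,45,50,55,60,65]:
    Q=R.from_euler('z',-a,degrees=True); v=Q.apply([*(s-c),0]); dd=v-[*(s-c),0]
    print(a,np.round(r0.inv().apply(dd)/.1,3), "turn", round(a/30,3))
```

```text
[ 0.4535131  -0.12743295]
[-0.246, -0.393, -0.002] [0.01, 0.0, -0.003]
end [ 0.45348603 -0.12740009  0.22749422] [-1.80000000e+02  2.35618765e-04  7.92899996e+01]
0 [0. 0. 0.] turn 0.0
5 [ 0.034 -0.019 -0.   ] turn 0.167
10 [ 0.071 -0.036 -0.   ] turn 0.333
15 [ 0.108 -0.049 -0.   ] turn 0.5
20 [ 0.146 -0.059 -0.   ] turn 0.667
25 [ 0.185 -0.065 -0.   ] turn 0.833
30 [ 0.225 -0.068 -0.   ] turn 1.0
35 [ 0.264 -0.068 -0.   ] turn 1.167
40 [ 0.304 -0.064 -0.   ] turn 1.333
45 [ 0.343 -0.057 -0.   ] turn 1.5
50 [ 0.381 -0.046 -0.   ] turn 1.667
55 [ 0.418 -0.032 -0.   ] turn 1.833
60 [ 0.453 -0.015 -0.   ] turn 2.0
65 [0.487 0.005 0.   ] turn 2.167
```

apply_moves(
  rows=[
    [[-0.12,-0.196,0],[0.005,0,0],0],
    [[-0.246,-0.393,0],[0.01,0,-0.003],0],
    [[-0.246,-0.393,0],[0.01,0,-0.003],0],
    [[-0.246,-0.393,0.3],[0.01,0,-0.003],0],
    [[-0.246,-0.393,0.3],[0.01,0,-0.003],0],
  ],
)

```text
time: 5.4
ee_pos: [0.4515, -0.1268, 0.1903]
tcp_rot: [-179.4, -0.0, 79.3]
wrist_force: [0.6, -0.1, 0.1]
opening: -0.0
grasp_force: 0.0
```

Run:
```python
from workcell import sensors, imaging
from h import *
o=sensors.get_obs(); print(np.round(o["ee_pos"],4),np.round(o["tcp_rot"],2))
ims=[imaging.camera("wrist")[0], cv2.resize(imaging.camera("scene")[0][160:260,260:396],(560,420),interpolation=cv2.INTER_CUBIC)]
cv2.imwrite("pics/w3.png",cv2.resize(np.hstack(ims),(800,300))[:,:,::-1])
```

```text
[ 0.4515 -0.1268  0.1903] [-1.7942e+02 -3.0000e-02  7.9270e+01]
```

View pics/w3.png

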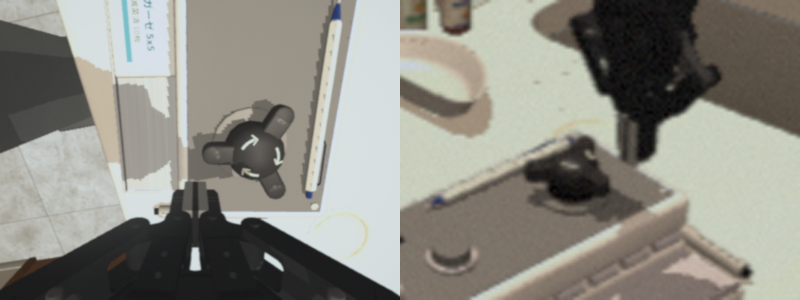

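The wrist half shows the front lobe at (215,153) and the fingertips at (195,190), in the gap on its right. The scene half confirms the tip is free. I'll lower it next.

apply_moves(
  rows=[
    [[0,0.02,0.1],[-0.02,0,0],0],
    [[0,0.02,0.2],[-0.02,0,0],0],
    [[0,0.02,0.25],[-0.02,0,0],0],
    [[0,0.02,0.28],[-0.02,0,0],0],
    [[0,0.02,0.28],[-0.02,0,0],0],
  ],
)

```text
time: 6.0
ee_pos: [0.4541, -0.1274, 0.1653]
tcp_rot: [179.7, -0.0, 79.3]
wrist_force: [0.1, 0.3, 0.6]
opening: -0.0001
grasp_force: 0.0
```

apply_moves(
  rows=[
    [[0,0,0.04],[0,0,0],0],
    [[0.034,-0.019,0.045],[0,0,0.167],0],
    [[0.071,-0.036,0.045],[0,0,0.333],0],
    [[0.09,-0.043,0.045],[0,0,0.417],0],
    [[0.108,-0.049,0.045],[0,0,0.5],0],
    [[0.127,-0.055,0.045],[0,0,0.583],0],
    [[0.146,-0.059,0.045],[0,0,0.667],0],
  ],
)

```text
time: 6.7
ee_pos: [0.4512, -0.1124, 0.1612]
tcp_rot: [179.7, -0.0, 59.2]
wrist_force: [-1.3, -3.6, -0.6]
opening: 0.0001
grasp_force: 1.3
```

apply_moves(
  rows=[
    [[0.017,-0.01,0],[0,0,0.083],0],
    [[0.034,-0.019,0],[0,0,0.167],0],
    [[0.052,-0.028,0],[0,0,0.25],0],
    [[0.071,-0.036,0],[0,0,0.333],0],
    [[0.09,-0.043,0],[0,0,0.417],0],
    [[0.108,-0.049,0],[0,0,0.5],0],
  ],
)

```text
time: 7.3
ee_pos: [0.4525, -0.1005, 0.1613]
tcp_rot: [179.7, -0.1, 44.2]
wrist_force: [-1.0, -2.0, 0.5]
opening: 0.0001
grasp_force: 1.0
```

```bash
cat > top.py <<'E'
from workcell import sensors, imaging
from h import *
o=sensors.get_obs(); print(np.round(o["ee_pos"],4),np.round(o["tcp_rot"],2),np.round(o["wrist_force"],1),np.round(o["torque"],2),o["time"])
c=imaging.get_calibration("wrist"); p,d=imaging.camera("wrist"); K,T=c["intrinsics"],c["world_from_camera"]
np.savez("wl.npz",p=p,d=d,K=K,T=T)
P=cloud(d,K,T); m=(P[...,2]>.100)&(P[...,2]<.128)&(np.hypot(P[...,0]-.496,P[...,1]+.111)<.012)&(d>0)
print("top z",m.sum(),np.percentile(P[m][:,2],[10,50,90,98]))
E
python3 top.py
```

```text
[ 0.4525 -0.1005  0.1613] [ 1.7972e+02 -1.4000e-01  4.4150e+01] [-1.  -2.   0.5] [-0.49  0.16 -0.  ] 7.3
top z 2877 [0.11120645 0.11223665 0.1131919  0.11372792]
```

apply_moves(
  rows=[
    [[0.017,-0.01,0],[0,0,0.083],0],
    [[0.034,-0.019,0],[0,0,0.167],0],
    [[0.052,-0.028,0],[0,0,0.25],0],
    [[0.071,-0.036,0],[0,0,0.333],0],
  ],
)

```text
time: 7.75
ee_pos: [0.4551, -0.0928, 0.1613]
tcp_rot: [179.8, -0.2, 34.2]
wrist_force: [-0.1, -0.4, -0.2]
opening: 0.0004
grasp_force: 0.5
```

```bash
python3 top.py
```

```text
[ 0.4551 -0.0928  0.1613] [179.77  -0.22  34.23] [-0.1 -0.4 -0.2] [-0.15  0.14 -0.02] 7.75
top z 3178 [0.11799523 0.11912958 0.12005583 0.12061443]
```

apply_moves(
  rows=[
    [[-0.05,-0.05,0],[0,0,0],0],
    [[-0.1,-0.15,0],[0,0,0],0],
    [[-0.1,-0.25,0],[0,0,0],0],
    [[-0.1,-0.25,-0.3],[0,0,0],0],
    [[-0.1,-0.25,-0.6],[0,0,0],0],
    [[-0.1,-0.25,-0.6],[0,0,0],0],
  ],
)

```text
time: 8.4
ee_pos: [0.4331, -0.0773, 0.225]
tcp_rot: [179.6, -0.5, 34.4]
wrist_force: [0.3, -0.3, 0.4]
opening: -0.0001
grasp_force: 0.0
```

Run:
```python
from workcell import sensors, imaging
from h import *
o=sensors.get_obs(); print(o["ee_pos"],o["tcp_rot"])
c=imaging.get_calibration("top"); p,d=imaging.camera("top"); 
cv2.imwrite("pics/t4.png",cv2.resize(p[170:300,180:370],None,fx=4,fy=4)[:,:,::-1])
p,d,K,T=load("wl"); 
plan(o["ee_pos"],o["tcp_rot"],[.5095,.005,.215],[180,0,44.2])
```

```text
[ 0.43310276 -0.07729193  0.22496039] [179.55794973  -0.46095158  34.35205355]
[0.99, -0.225, 0.096] [0.014, -0.013, -0.297]
[0.107, -0.008, 0.01] [0.002, -0.001, -0.031]
end [0.5094891  0.00504304 0.21498883] [-1.79999784e+02 -6.08112511e-04  4.41902869e+01]
```

View pics/t4.png

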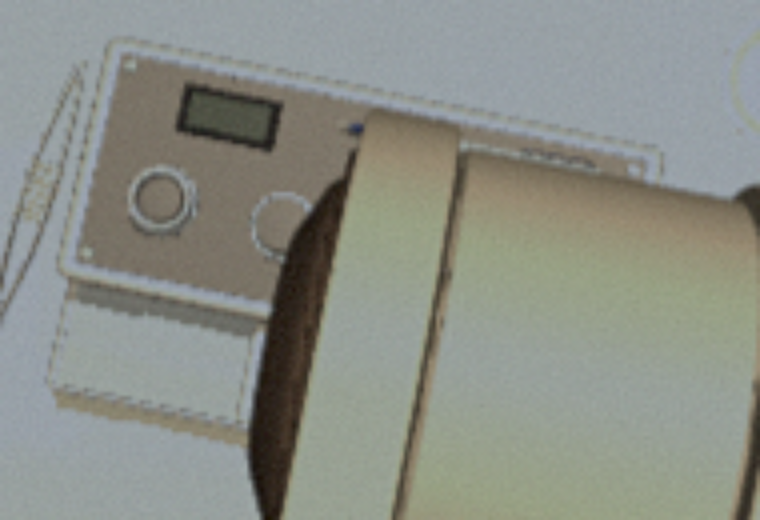

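The arm covers the stop in this view. The sealer, the reset at (282,222) and the start at (160,200) are unmoved. I'll go to the reset.

apply_moves(
  rows=[
    [[0.35,-0.08,0],[0,0,-0.1],0],
    [[0.7,-0.16,0.05],[0,0,-0.2],0],
    [[0.99,-0.225,0.096],[0.014,-0.013,-0.297],0],
    [[0.99,-0.225,0.096],[0.014,-0.013,-0.297],0],
    [[0.99,-0.225,0.096],[0.014,-0.013,-0.297],0],
  ],
)

```text
time: 8.95
ee_pos: [0.501, -0.0028, 0.2105]
tcp_rot: [-179.7, 0.3, 43.3]
wrist_force: [-0.0, 0.5, -0.1]
opening: -0.0002
grasp_force: 0.0
```

Run:
```python
from workcell import sensors
from h import *
o=sensors.get_obs(); print(o["ee_pos"],o["tcp_rot"])
plan(o["ee_pos"],o["tcp_rot"],[.5097,.005,.172],[180,0,44.2])
```

```text
[ 0.50101705 -0.0027779   0.21050245] [-179.70891517    0.27695839   43.26009515]
[0.118, 0.005, 0.384] [-0.01, 0.009, -0.031]
end [0.50968408 0.00495942 0.17204382] [1.79993362e+02 4.64506312e-03 4.41894229e+01]
```

apply_moves(
  rows=[
    [[0.118,0.005,0],[-0.01,0.009,-0.03],0],
    [[0.118,0.005,0.2],[-0.01,0.009,-0.03],0],
    [[0.118,0.005,0.36],[-0.01,0.009,-0.03],0],
    [[0.118,0.005,0.41],[-0.01,0.009,-0.03],0],
    [[0.118,0.005,0.44],[-0.01,0.009,-0.03],0],
    [[0.118,0.005,0.46],[-0.01,0.009,-0.03],0],
    [[0.118,0.005,0.475],[-0.01,0.009,-0.03],0],
    [[0.118,0.005,0.475],[-0.01,0.009,-0.03],0],
  ],
)

```text
time: 9.75
ee_pos: [0.5106, 0.0043, 0.1647]
tcp_rot: [179.9, -0.1, 44.1]
wrist_force: [0.0, 0.1, 2.5]
opening: -0.0003
grasp_force: 0.6
```

Touching (2.5 N). I'll press on in small steps.

apply_moves(
  rows=[
    [[0,0,0.01],[0,0,0],0],
    [[0,0,0.02],[0,0,0],0],
    [[0,0,0.03],[0,0,0],0],
    [[0,0,0.035],[0,0,0],0],
    [[0,0,0.035],[0,0,0],0],
  ],
)

```text
time: 10.25
ee_pos: [0.5106, 0.0043, 0.1611]
tcp_rot: [179.9, -0.1, 44.1]
wrist_force: [0.4, -1.0, 4.4]
opening: -0.0003
grasp_force: 2.2
```

apply_moves(
  rows=[
    [[0,0,0.005],[0,0,0],0],
    [[0,0,0.01],[0,0,0],0],
    [[0,0,0.01],[0,0,0],0],
    [[0,0,0.01],[0,0,0],0],
  ],
)

```text
time: 10.65
ee_pos: [0.5106, 0.0043, 0.1609]
tcp_rot: [179.8, -0.1, 44.1]
wrist_force: [-3.5, -1.6, 11.2]
opening: 0.0002
grasp_force: 5.8
```

Hard stop reached (11 N), so the reset is fully in. Releasing and lifting.

apply_moves(
  rows=[
    [[0,0,-0.05],[0,0,0],0],
    [[0,0,-0.4],[0,0,0],0],
    [[0,0,-0.8],[0,0,0],0],
    [[0,0,-0.99],[0,0,0],0],
    [[0,0,-0.99],[0,0,0],0],
    [[0,0,-0.99],[0,0,0],0],
  ],
)

```text
time: 11.25
ee_pos: [0.5101, 0.0045, 0.2583]
tcp_rot: [179.9, -0.1, 44.1]
wrist_force: [0.2, 0.6, -0.2]
opening: -0.0004
grasp_force: 0.0
```

Run:
```python
from workcell import imaging
from h import *
p,d=imaging.camera("wrist"); q,e=imaging.camera("scene"); c=imaging.get_calibration("wrist"); K,T=c["intrinsics"],c["world_from_camera"]
P=cloud(d,K,T)
for n,x,y in [("stop",.4958,-.111),("reset",.5095,.005),("start",.522,.069)]:
    m=(np.hypot(P[...,0]-x,P[...,1]-y)<.008)&(d>0)&(P[...,2]<.13); print(n,m.sum(),np.median(P[m][:,2]) if m.any() else None)
c=imaging.get_calibration("scene"); P=cloud(e,c["intrinsics"],c["world_from_camera"])
for n,x,y in [("stop",.4958,-.111),("reset",.5095,.005),("start",.522,.069)]:
    m=(np.hypot(P[...,0]-x,P[...,1]-y)<.008)&(e>0)&(P[...,2]<.13); print(n,m.sum(),np.median(P[m][:,2]) if m.any() else None)
s=cv2.resize(q[150:290,210:396],(560,420),interpolation=cv2.INTER_CUBIC)
cv2.imwrite("pics/f5.png",cv2.resize(np.hstack([p,s]),(800,300))[:,:,::-1])
```

```text
stop 0 None
reset 357 0.09181798244042522
start 434 0.08966273649238818
stop 26 0.12078284958966354
reset 30 0.09446952338138706
start 31 0.09212976514927601
```

View pics/f5.png

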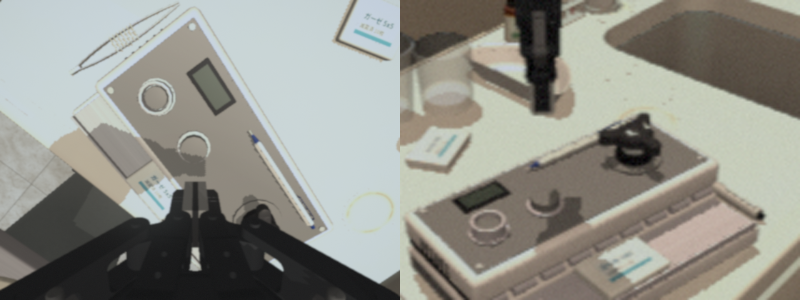

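The stop is out at (635,140), the reset is out at (545,203), everything else is in place and the arm is clear. Handing in.

```bash
python3 -c "
from workcell import bot
print(bot.job_done())"
```

```text
the job is handed in; nothing more can be done
None
```

The stop check is done and handed in: the stop latched and was released by a clockwise turn, the reset was pressed fully in and let go, the start button was not touched, and the last pictures showed nothing moved; no verdict came back.

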